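Set the curing lamp to inspection light and hold the lid half open

TASK

With the lid of the curing box still shut, turn the lamp dial clockwise until its white pointer line points at the green mark. Then lift the amber lid by its orange grip to 45 degrees open (in line with the green tick of the scale beside its hinge) and finish while holding it there by the grip, still, so that a colleague can inspect the board; the lid springs shut if let go. Leave the dial at the mark and do not disturb the meter, the bottle or the screwdriver.

Things in the scene. Friction and masses are not known exactly. Their poses are not given: they have to be found in the camera images.
- uv_box: White open-topped box, fixed, 200 (x) x 240 (y) x 110 mm high, a green board inside. Origin: centre of its underside; x points from the front (grip side, towards the robot) to the hinge side, z up. The lid hinge lies along y at x = +100, z = 110.5 mm. A thin black 150 mm disc at each end of the hinge bears angle ticks, the long green one at 45 degrees.
- uv_lid (a joint): Lid angle in rad: 0 shut (level), grows as the front rises, 0.785 = 45 degrees, stop at 1.4. Lid: amber window in a grey frame, 200 x 240 x 8 mm, about 0.35 kg, hinged on the box's far edge; its weight and a spring pull it shut from every angle; holding it at the grip takes about 3 to 4 N.
- lid_hinge (a point): Point on the lid's hinge axis, at the middle of the box's width; fixed in place. The point turns with the lid; its y axis is the hinge axis.
- lid_grip (a point): Orange block, 26 (x, along lid) x 16 (y) x 26 mm (z); origin at its centre, on a 12 mm wide stem 45 mm ahead of the middle of the lid's front edge: 245 mm from the hinge axis along the lid, 4 mm above the lid's underside (z = 114.5 mm when shut). It rises on an arc about the hinge. Pinch its two side faces (box's +y and -y) from above; the fingers can turn on them as the lid swings.
- lamp_unit: Yellow lamp control unit with a blue top, fixed to the bench, 130 (x) x 120 (y) x 55 mm high; origin: centre of its underside. It stands left or right of the box. The dial's axis is vertical, through its centre; the tick scale lies on its top on the arc of the dial's travel.
- dial (a joint): Dial angle in rad, grows clockwise seen from above, 0 to 2.4 between stops; starts below 0.7. At 0 the pointer line points along the lamp unit's -x axis; at 1.2 it points at the green mark. It stays where it is left (friction about 0.03 Nm).
- dial_grip (a point): Point on the dial's axis at the height to grip, 92 mm above the bench. The dial has a black upright bar grip, 42 mm long x 14 mm thick, top 99 mm above the bench, standing on a 44 mm disc. The point turns with the dial: its x axis lies along the bar, and the white pointer line on top of the bar lies on the -x half.
- dial_mark (a point): Green index mark on the lamp unit's top, 45 mm from the dial's axis, 58 mm above the bench; larger than the white ticks.
- meter: Bystander: red hand multimeter lying flat, 160 (x) x 80 (y) x 36 mm, loose; origin: centre of its underside. It stands on the side of the box where the lamp unit is not.
- flux_bottle: Bystander: small white bottle standing upright, 36 mm diameter, 100 mm high, loose; origin: centre of its underside.
- screwdriver: Bystander: blue screwdriver lying flat, 140 mm long along its x axis, about 25 mm thick, loose.
There are look-alikes about, which are no part of the job. Of the things that look like the lamp_unit, the largest one is meant.

How it is judged:
By the outcome, as a careful person would: the job done as asked, in the order asked, and still so for the second after the job is handed in, while the arm keeps its last pose, push and grip.
It also fails if it takes over 58 s, if anything falls off the work surface, if the arm or the gripper's body presses on something with over 40 N, if the wrist force passes 120 N, or if a joint passes its speed limit or range.

ROBOT

A 6-joint arm with a two-finger parallel gripper is mounted at the origin on the work surface. World frame = base frame: x ahead of the robot, y to its left, z up, the work surface at z = 0. Lengths are in mm, angles in rad, forces in N, time in s.
With the tool pointing down it reaches from about 350 to 975 mm from the base axis. Payload 7.1 kg.
Tool frame: the origin (TCP) lies on the centre line of the jaws, within the pads' length; the fingertips stand 17 mm ahead of it and the grasp point (between the pads) lies 2 mm behind it (tip_extent is the distance from the TCP to the fingertips, in mm); z points along the fingers, y is the line along which they close (so a half turn about z gives the same grasp; the last joint's range is limited). The gripper opens to 88 mm and grips with 3 to 60 N. Pads are 20 mm wide; open, the fingers measure 115 mm over their backs; the gripper's body (75 mm by 178 mm) begins 61 mm behind the grasp point.
Start: joints at [1.262, 0.423, 1.63, -0, 1.089, -0.019], TCP at [178.569, 598.931, 239.675] pointing down, gripper open.
Joint ranges: [-3, 3], [-0.9, 2.11], [0.09, 2.58], [-1.31, 4.45], [0.11, 2.69], [-2.54, 2.54]. Speed limits (rad/s): [2.39, 2.39, 3.01, 3.14, 3.14, 3.14].

INTERFACE

Orientations are given as a rotation vector (axis times angle).
In Python, from workcell import get_obs, get_image, camera_model, close_job, look_for, outline_of, pinpoint, tip_extent gives the robot as it stands.
- The arm moves only by the shell command python3 -m jog 'ROWS'. ROWS is text: rows parted by semicolons, each of 7 numbers parted by spaces: the shift along the tool's x, y, z as a fraction of full scale, then the turn, a rotation vector about the tool's x, y, z as a fraction of full scale, then the closure, from -1 (fully open) to 1 (shut). A call has 1 to 8 rows; each row is the pose to reach, as a shift and turn from the pose commanded when the call began, along the tool's axes at that moment; what a row does not reach only later rows make up. Full scale, the value 1, is 0.2 m for a shift and 30 degrees for a turn. A row lasts 1/10 s, in which the tool goes at most 50 mm and 8.59 degrees, less where a joint would pass 70% of its speed; a pose out of reach is approached as far as the arm can. A call with a number of a shift or a turn outside -1 to 1 is refused whole. A call with a gripper value outside its range is refused whole. The fingers move at their own pace and stop on an object; the grip force is fixed at half the most. Time passes only in rows, so rows that repeat a pose let the fingers close. It gives the time, the measured TCP pose, the force, the opening and the grip force at its end, in the units of the state.
- get_obs(): the state, without advancing time (a new reading comes with each control period).
- get_image(name): name is "scene" or "side" or "wrist"; returns the picture (480x640x3 uint8, red, green, blue); there is no depth.
- camera_model(name): a dict with "fx", "fy", "cx", "cy" (pixels), "origin" and "orientation" of the camera in the world; the wrist camera has in their place "tool_from_camera" (4x4, takes a point from camera to tool coordinates, whose origin is the TCP and whose axes are the flange's). Camera axes: x right, y down, z forward; pixel columns grow to the right and rows downward; lengths in mm; the calibration is good to about 2 mm. A picture is of the moment at which its call begins: read the wrist's pose just before it. camera_model takes no time and is no camera call.
- close_job(): hands the job in; it is judged then, once.
Trained networks look in the newest picture that a camera, given by its name, has taken for a name from the list of things; names that differ only in an ending like _2 or _b are one class to them, and where a whole thing is asked for, a point or a joint stands for the part that bears it (a point fixed in the world has none). Each returns a list of dicts, best first, with "confidence" (0 to 1); they miss things now and then, are a little off and sometimes report something else, mostly with a low value. They report only what shows in the picture. A call takes as long as a camera call. They do not tell look-alikes from the thing itself.
- look_for(target, camera): "xyz" ([x, y, z] in mm, in the coordinates of the camera as it stood for that picture, good to about 4 mm: the middle of the surface that is visible of it).
- outline_of(target, camera): "mask" (480x640 bool, what is visible of it).
- pinpoint(target, camera): "xyz" ([x, y, z] in mm, in the coordinates of the camera as it stood for that picture, good to about 4 mm: a listed point, or the origin of a listed thing).
The state is a dict: "t": time; "qpos": joint angles; "qvel": joint speeds; "joint_torque": joint torques, N m; "ee_pos": TCP position; "orientation": TCP orientation; "ft_force": force on the tool from outside, world axes, zero at the start; "moment": the same for the moment, N m; "width": finger opening in mm; "grasp_force": force on a finger pad.
Only numpy, scipy, OpenCV 4.12 (cv2) and the standard library are available. Lean on these libraries where they do the work, as an engineer would, in place of code of your own. Each camera call takes 0.05 s, during which the arm holds its last target. There are 200 camera calls.

## Working session

There is one attempt and no reset: what is moved stays moved. The work goes in short steps, Python scripts to look and compute and a shell command to move; the robot and the scene stay as the last step left them, time stands still between calls to the robot, and variables do not carry over. Pictures are saved under pics/ and viewed, at most 10 in all, crops included, and the job is handed in when it is done.

```bash
mkdir -p pics; cat > h.py <<'E'
import numpy as np, cv2
from scipy.spatial.transform import Rotation as R
from workcell import *
def T(cam,obs=None):
    m=camera_model(cam); M=np.eye(4)
    if 'tool_from_camera' in m:
        o=obs or get_obs(); M[:3,:3]=R.from_rotvec(o['orientation']).as_matrix(); M[:3,3]=o['ee_pos']
        return M@np.array(m['tool_from_camera'])
    o=np.array(m['orientation'],float)
    M[:3,:3]=o if o.shape==(3,3) else R.from_rotvec(o).as_matrix() if o.size==3 else R.from_quat(o).as_matrix()
    M[:3,3]=m['origin']; return M
def w(M,p): return (M@np.append(p,1))[:3]
def px(cam,M,P):
    m=camera_model(cam); c=np.linalg.inv(M)@np.append(P,1); return np.array([m['fx']*c[0]/c[2]+m['cx'],m['fy']*c[1]/c[2]+m['cy']])
def plane(cam,M,uv,z):
    m=camera_model(cam); d=M[:3,:3]@np.array([(uv[0]-m['cx'])/m['fx'],(uv[1]-m['cy'])/m['fy'],1]); return M[:3,3]+d*(z-M[2,3])/d[2]
E
python3 - <<'E'
from h import *
for c in ['scene','side']:
    M=T(c); im=get_image(c); cv2.imwrite(f'pics/{c}0.png',im[...,::-1]); print(c,camera_model(c)['orientation'])
    for n in ['uv_box','lid_hinge','lid_grip','lamp_unit','dial_grip','dial_mark','meter','flux_bottle','screwdriver']:
        for r in pinpoint(n,c): 
            P=w(M,r['xyz']); print(n,P.round(),px(c,M,P).round(),round(r['confidence'],2))
print(get_obs())
E
```

```text
scene [-2.16211801 -1.17252443  0.45235587]
uv_box [601. -37.  -1.] [293. 304.] 0.89
lid_hinge [698. -51. 111.] [311. 309.] 0.75
lid_grip [459. -20. 116.] [264. 224.] 0.82
lamp_unit [351. 399.  -1.] [381. 173.] 0.87
lamp_unit [496. 533.  -2.] [452. 184.] 0.76
lamp_unit [530. 340.   0.] [406. 218.] 0.74
lamp_unit [ 532. -384.    3.] [125. 358.] 0.57
dial_grip [351. 400.  59.] [383. 155.] 0.69
dial_grip [529. 340.  89.] [411. 191.] 0.63
dial_grip [493. 539.  60.] [458. 165.] 0.5
dial_mark [353. 435.  37.] [393. 158.] 0.87
dial_mark [537. 384.  62.] [425. 195.] 0.82
meter [ 531. -385.   -1.] [125. 359.] 0.71
flux_bottle [375. 210.  -3.] [330. 203.] 0.64
screwdriver [ 365. -195.   -2.] [183. 265.] 0.85
side [-2.22809311  0.82675511 -0.3262744 ]
uv_box [600. -36.   5.] [348. 286.] 0.62
lid_hinge [701. -48. 111.] [383. 239.] 0.7
lid_grip [459. -16. 118.] [298. 278.] 0.84
lamp_unit [530. 339.  -2.] [237. 223.] 0.84
lamp_unit [350. 403.   4.] [169. 239.] 0.84
lamp_unit [492. 540.  -1.] [187. 193.] 0.84
dial_grip [498. 536.  65.] [186. 175.] 0.67
dial_grip [530. 344.  97.] [233. 195.] 0.61
di
[... 354 characters left out ...]
4
{'t': 1.0, 'qpos': array([ 1.26198737e+00,  4.23088856e-01,  1.62994680e+00,  2.91882388e-05,
        1.08857101e+00, -1.90233944e-02]), 'qvel': array([-8.69729340e-05, -1.92257275e-03,  1.59582923e-03,  9.06496751e-04,
        1.52364859e-03, -7.92725610e-04]), 'joint_torque': array([ 1.67275295e-03, -5.44583988e+01, -2.74050665e+01,  6.44679903e-02,
        1.69305311e-02, -4.27014106e-05]), 'ee_pos': array([178.56346422, 598.91360491, 239.66360061]), 'orientation': array([-4.53620074e-01, -3.10864256e+00,  1.50858232e-05]), 'ft_force': array([-1.06495278, -0.39006478, -0.13158058]), 'moment': array([-0.00184375,  0.00568344,  0.02932046]), 'grasp_force': 0.0, 'width': 87.94944455215878}
```

```bash
python3 - <<'E'
import cv2
a=cv2.imread('pics/scene0.png'); c=a[110:250,330:510]; cv2.imwrite('pics/crop0.png',cv2.resize(c,None,fx=4,fy=4,interpolation=cv2.INTER_CUBIC))
E
```

```text
(no output)
```

View pics/scene0.png

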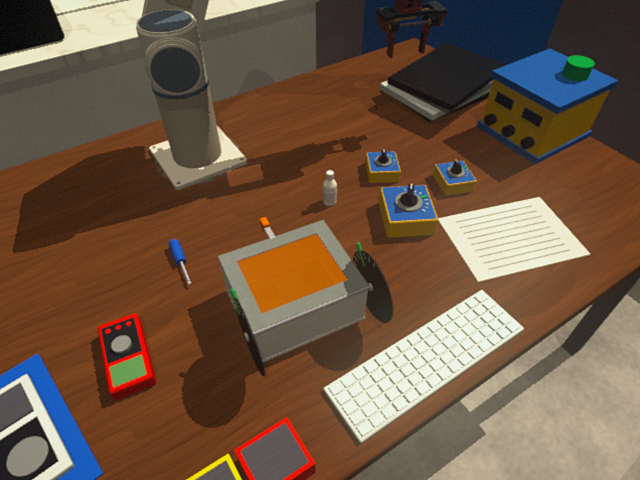

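View pics/crop0.png

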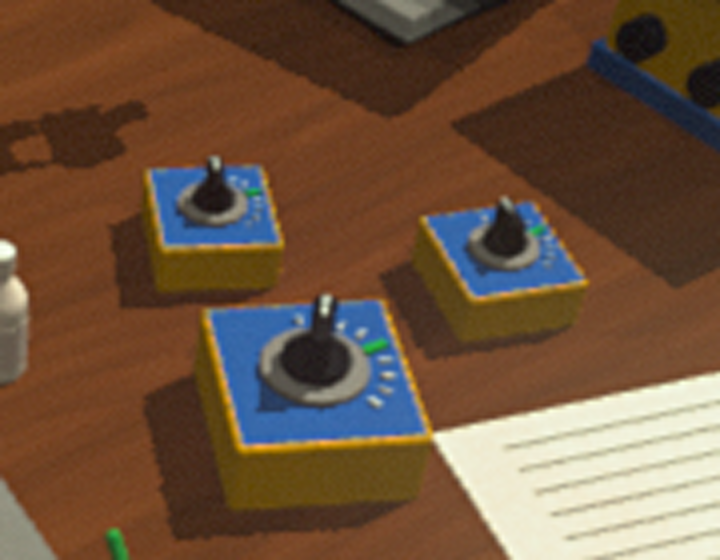

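Candidates: (383,165), (455,175), (410,205); the one at (410,205) is largest and its dial height (~92 mm) fits; the big box at (545,105) is another kind of thing (dial on top is a green knob, no scale). Box is at (293,290), with the grip at (267,226), bottle (330,188), screwdriver (180,260), meter (127,355).

```bash
cat >> h.py <<'E'
def go(P,Rm=None):
    o=get_obs(); A=R.from_rotvec(o['orientation']); s=A.inv().apply(np.array(P)-o['ee_pos'])/200
    t=(A.inv()*Rm).as_rotvec()/np.radians(30) if Rm is not None else np.zeros(3)
    print('shift',s.round(3),'turn',t.round(3))
def down(yaw): # tool z down, tool y along yaw (rad) in world
    y=np.array([np.cos(yaw),np.sin(yaw),0]); z=np.array([0,0,-1.]); return R.from_matrix(np.c_[np.cross(y,z),y,z])
E
python3 - <<'E'
from h import *
np.set_printoptions(suppress=True,precision=3)
o=get_obs(); print(R.from_rotvec(o['orientation']).as_matrix(), camera_model('wrist'))
A=R.from_rotvec(o['orientation'])
go([500,330,300])
E
```

```text
[[-0.958  0.286 -0.   ]
 [ 0.286  0.958 -0.   ]
 [ 0.    -0.    -1.   ]] {'fx': 389.34310654244194, 'fy': 389.34310654244194, 'cx': 320.68274354680955, 'cy': 247.81497310244114, 'tool_from_camera': array([[  -0.   ,   -0.963,   -0.27 ,   74.551],
       [   1.   ,   -0.   ,    0.   ,    0.066],
       [  -0.   ,   -0.27 ,    0.963, -143.46 ],
       [   0.   ,    0.   ,    0.   ,    1.   ]])}
shift [-1.924 -0.829 -0.302] turn [0. 0. 0.]
```

```bash
r="-0.96 -0.42 -0.15 0 0 0 -1"; python3 -m jog '-0.96 -0.42 -0.15 0 0 0 -1; -0.96 -0.42 -0.15 0 0 0 -1; -0.96 -0.42 -0.15 0 0 0 -1; -0.96 -0.42 -0.15 0 0 0 -1; -0.96 -0.42 -0.15 0 0 0 -1' && python3 -m jog '-0.96 -0.41 -0.15 0 0 0 -1; -0.96 -0.41 -0.15 0 0 0 -1; -0.96 -0.41 -0.15 0 0 0 -1; -0.96 -0.41 -0.15 0 0 0 -1; -0.96 -0.41 -0.15 0 0 0 -1; -0.96 -0.41 -0.15 0 0 0 -1; -0.96 -0.41 -0.15 0 0 0 -1'
python3 - <<'E'
from h import *
o=get_obs(); print(o['t'],o['ee_pos'],o['ft_force'])
M=T('wrist',o); im=get_image('wrist'); cv2.imwrite('pics/w1.png',im[...,::-1])
for n in ['lamp_unit','dial_grip','dial_mark']:
    for r in pinpoint(n,'wrist'):
        P=w(M,r['xyz']); print(n,P.round(1),px('wrist',M,P).round(),round(r['confidence'],2))
E
```

```text
t: 1.5
ee_pos: [341.6, 461.1, 270.7]
orientation: [0.459, 3.106, 0.001]
ft_force: [-1.4, -0.1, -0.1]
width: 87.5
grasp_force: 0.0
t: 2.2
ee_pos: [498.1, 330.9, 299.2]
orientation: [-0.453, -3.108, 0.0]
ft_force: [-0.7, -0.2, -0.6]
width: 87.6
grasp_force: 0.0
2.2 [498.09249841 330.86359923 299.18639774] [-0.73105225 -0.24056094 -0.63034639]
lamp_unit [495.7 535.6  -1.6] [497. 152.] 0.93
lamp_unit [351.5 405.   -2.3] [349.  52.] 0.86
lamp_unit [529.5 343.9   1.5] [339. 229.] 0.62
dial_grip [350.5 405.8  61.9] [354.  35.] 0.96
dial_grip [494.9 538.8  60.9] [529. 152.] 0.58
dial_grip [530.5 342.3  89.7] [342. 251.] 0.56
dial_mark [356.9 437.   39.8] [386.  37.] 0.97
dial_mark [495.1 569.7  37.3] [548. 142.] 0.83
dial_mark [536.9 388.3  54.3] [385. 235.] 0.61
```

View pics/w1.png

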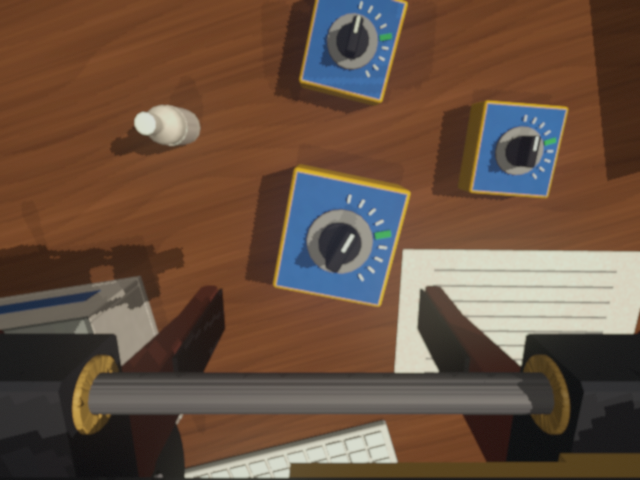

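The wrist view shows the big unit at (342,237), its dial at (342,243), the white pointer toward (350,240), and the green mark at (383,236); the grip side smaller units are at (355,45) and (517,148). Measure mask-wise.

```bash
python3 - <<'E'
from h import *
M=T('wrist'); b=cv2.imread('pics/w1.png'); hsv=cv2.cvtColor(b,cv2.COLOR_BGR2HSV)
def blob(m,box):
    z=np.zeros_like(m); x0,y0,x1,y1=box; z[y0:y1,x0:x1]=m[y0:y1,x0:x1]; return z
blue=blob(cv2.inRange(hsv,(100,120,60),(125,255,255)),(260,150,430,320))
rect=cv2.minAreaRect(cv2.findNonZero(blue)); cor=cv2.boxPoints(rect); C=np.array([plane('wrist',M,c,55) for c in cor])
print(C.round(1)[:,:2],'centre',C.mean(0).round(1),'sides',np.linalg.norm(C[0]-C[1]),np.linalg.norm(C[1]-C[2]))
for i in range(4):
    d=C[(i+1)%4]-C[i]; print('edge deg',np.degrees(np.arctan2(d[1],d[0])).round(1))
g=blob(cv2.inRange(hsv,(40,80,50),(85,255,255)),(330,200,410,290)); gp=cv2.findNonZero(g)[:,0].mean(0); G=plane('wrist',M,gp,58)
print('green',gp,G)
wt=blob(cv2.inRange(hsv,(0,0,150),(180,70,255)),(333,228,358,265)); p=cv2.findNonZero(wt)[:,0]
W=np.array([plane('wrist',M,q,99.5) for q in p]); c=W.mean(0); v=np.linalg.svd(W[:,:2]-c[:2])[2][0]; s=(W[:,:2]-c[:2])@v
print('ptr n',len(p),p.mean(0),c.round(1),'dir',np.degrees(np.arctan2(v[1],v[0])),s.min(),s.max())
k=b[150:320,260:430]; cv2.imwrite('pics/k1.png',cv2.resize(k,None,fx=3.5,fy=3.5,interpolation=cv2.INTER_CUBIC))
E
```

```text
[[554.7 265.1]
 [451.5 321.9]
 [501.5 417.3]
 [610.5 367.4]] centre [529.5 342.9  55. ] sides 117.82484706389727 107.67822196107416
edge deg 151.2
edge deg 62.3
edge deg -24.6
edge deg -118.6
green [382.45132743 234.23893805] [533.95088672 386.06937333  58.        ]
ptr n 111 [349.32432432 248.27927928] [526.7 350.1  99.5] dir -2.400571262318355 -12.117723341529466 16.42003919204466
```

View pics/k1.png

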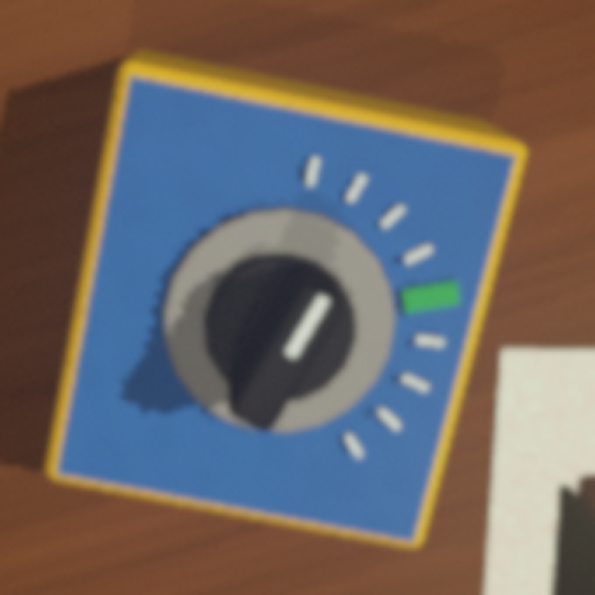

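```bash
python3 - <<'E'
from h import *
M=T('wrist'); a=plane('wrist',M,(342.9,251.4),99);b=plane('wrist',M,(352.9,235.1),99); d=b-a
ph=np.arctan2(d[1],d[0]); print(a,b,'ptr deg',np.degrees(ph), np.linalg.norm(d))
q=get_obs()['qpos']; print(q)
for s in (90,-90):
    go([530,342.5,180],down(ph+np.radians(s))) 
E
```

```text
[527.93413554 343.67604002  99.        ] [515.65764018 356.54522267  99.        ] ptr deg 133.64978015563156 17.785617799310035
[ 5.67089456e-01  3.21889745e-01  1.63536569e+00  2.26456004e-04
  1.18498965e+00 -7.16028202e-01]
shift [-0.138  0.1    0.597] turn [ 1.000e-03 -1.000e-03 -5.005e+00]
shift [-0.138  0.1    0.597] turn [-0.001 -0.001  0.995]
```

```bash
python3 -m jog '-0.14 0.1 0.6 0 0 1 -1; -0.14 0.1 0.6 0 0 1 -1; -0.14 0.1 0.6 0 0 1 -1; -0.14 0.1 0.6 0 0 1 -1; -0.14 0.1 0.6 0 0 1 -1; -0.14 0.1 0.6 0 0 1 -1'
python3 - <<'E'
from h import *
o=get_obs(); M=T('wrist',o); im=get_image('wrist'); cv2.imwrite('pics/w2.png',im[...,::-1])
for n in ['dial_grip','dial_mark']:
    for r in pinpoint(n,'wrist'):
        P=w(M,r['xyz']); print(n,P.round(1),px('wrist',M,P).round(),round(r['confidence'],2))
print(o['qpos']); go([530,342.5,92],down(np.radians(133.65-90)))
E
```

```text
t: 3.0
ee_pos: [531.4, 342.0, 180.0]
orientation: [1.238, 2.887, 0.001]
ft_force: [-0.0, -0.6, -0.7]
width: 87.5
grasp_force: 0.0
dial_grip [528.1 344.5  90.6] [320. 256.] 0.77
dial_grip [527.6 341.9   4. ] [317. 228.] 0.19
dial_mark [535.4 390.   55.5] [373. 202.] 0.83
[ 5.53059755e-01  5.02293973e-01  1.65611684e+00  6.42596692e-05
  9.82700753e-01 -2.07536026e-01]
shift [ 0.009 -0.005  0.443] turn [ 0.003  0.001 -0.005]
```

View pics/w2.png

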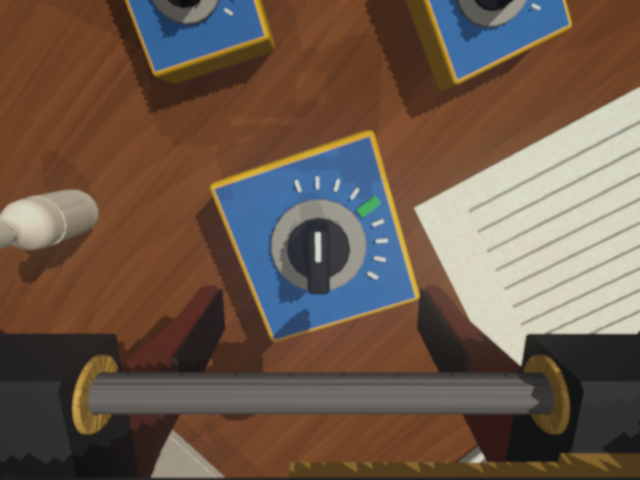

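The bar stands vertical at (318,262), midway between the jaws and parallel to the pads; green mark at (369,207). Descend and close.

```bash
python3 -m jog '0 0 0.22 0 0 0 -1; 0 0 0.34 0 0 0 -1; 0 0 0.44 0 0 0 -1; 0 0 0.44 0 0 0 -1; 0 0 0.44 0 0 0 1; 0 0 0.44 0 0 0 1; 0 0 0.44 0 0 0 1; 0 0 0.44 0 0 0 1' && python3 -m jog '0 0 0 0 0 0 1; 0 0 0 0 0 0 1; 0 0 0 0 0 0 1; 0 0 0 0 0 0 1'
```

```text
t: 3.95
ee_pos: [532.2, 341.6, 92.8]
orientation: [1.242, 2.884, 0.002]
ft_force: [-0.5, 0.2, -0.1]
width: 59.1
grasp_force: 0.0
t: 4.35
ee_pos: [531.6, 341.3, 91.6]
orientation: [-1.243, -2.885, 0.0]
ft_force: [-0.3, -0.6, 0.1]
width: 27.3
grasp_force: 0.0
```

```bash
python3 -m jog '0 0 0 0 0 0 1; 0 0 0 0 0 0 1; 0 0 0 0 0 0 1; 0 0 0 0 0 0 1; 0 0 0 0 0 0 1'; python3 -c "
from h import *
o=get_obs();A=R.from_rotvec(o['orientation']).as_matrix();print(np.degrees(np.arctan2(A[1,1],A[0,1])),o['moment'],o['ft_force'])"
```

```text
t: 4.85
ee_pos: [530.7, 340.5, 91.5]
orientation: [-1.242, -2.884, 0.003]
ft_force: [-4.7, -3.6, 3.7]
width: 13.9
grasp_force: 30.0
43.40394095061668 [-0.68484205  0.69589782  0.00234297] [-4.66904589 -3.63390836  3.66712001]
```

```bash
python3 -m jog '0 -0.005 0 0 0 0.25 1; 0 -0.005 0 0 0 0.5 1; 0 -0.005 0 0 0 0.75 1; 0 -0.005 0 0 0 1 1' && python3 -m jog '0 0 0 0 0 0.22 1; 0 0 0 0 0 0.44 1; 0 0 0 0 0 0.65 1; 0 0 0 0 0 0.65 1; 0 0 0 0 0 0.65 1; 0 0 0 0 0 0.65 1'
python3 - <<'E'
from h import *
o=get_obs(); M=T('wrist',o); A=R.from_rotvec(o['orientation']).as_matrix();print('tool -x dir',np.degrees(np.arctan2(-A[1,0],-A[0,0])),o['qpos'][5],o['moment'])
im=get_image('wrist'); cv2.imwrite('pics/w3.png',im[...,::-1])
E
```

```text
t: 5.25
ee_pos: [530.3, 340.3, 91.5]
orientation: [-1.953, -2.46, 0.002]
ft_force: [-3.2, -2.1, 3.4]
width: 14.2
grasp_force: 30.0
t: 5.85
ee_pos: [530.1, 340.3, 91.5]
orientation: [-2.333, -2.103, 0.003]
ft_force: [-4.0, -2.9, 3.7]
width: 14.0
grasp_force: 30.0
tool -x dir -95.92212161554323 0.6548100280668779 [-0.38020747  0.89968906  0.0027255 ]
```

View pics/w3.png

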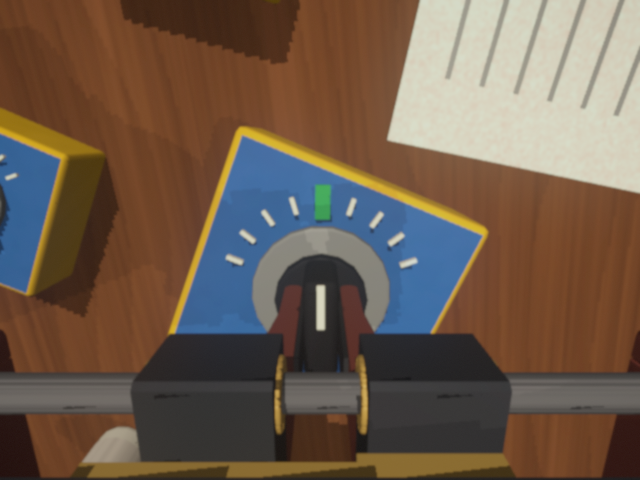

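The pointer (320.7, 285–330) points at the green mark (322.5,203), about 1° short. Nudge it, open and rise.

```bash
python3 -m jog '0 0 0 0 0 0.035 1; 0 0 0 0 0 0.035 1; 0 0 0 0 0 0.035 -1; 0 0 0 0 0 0.035 -1; 0 0 0 0 0 0.035 -1; 0 0 0 0 0 0.035 -1' && python3 -m jog '0 0 -0.15 0 0 0 -1; 0 0 -0.4 0 0 0 -1; 0 0 -0.6 0 0 0 -1;0 0 -0.6 0 0 0 -1;0 0 -0.6 0 0 0 -1'
python3 - <<'E'
from h import *
o=get_obs(); M=T('wrist',o); im=get_image('wrist'); cv2.imwrite('pics/w4.png',im[...,::-1])
hsv=cv2.cvtColor(im,cv2.COLOR_RGB2HSV)
def pts(m,c,r):
    p=cv2.findNonZero(m)[:,0]; return p[np.abs(p-c).max(1)<r]
c=px('wrist',M,[530,341,99]); g0=px('wrist',M,[534,386,58])
g=pts(cv2.inRange(hsv,(40,80,50),(85,255,255)),g0,25).mean(0); G=plane('wrist',M,g,58)
p=pts(cv2.inRange(hsv,(0,0,150),(180,70,255)),c,26); n,lab,st,ct=cv2.connectedComponentsWithStats(cv2.inRange(hsv,(0,0,150),(180,70,255)))
i=max(range(1,n),key=lambda i:(np.abs(ct[i]-c).max()<26)*st[i,4]); q=np.argwhere(lab==i)[:,::-1]
W=np.array([plane('wrist',M,a,99)[:2] for a in q]); v=np.linalg.svd(W-W.mean(0))[2][0]; v*=np.sign(v[1])
print(c,g,G,len(q),W.mean(0),'ptr deg',np.degrees(np.arctan2(v[1],v[0])),'mark from axis', [np.degrees(np.arctan2(G[1]-y,G[0]-x)).round(1) for x,y in ((530,341),(530,342.5),(529,342))])
for cam in ['scene','side']:
    get_image(cam); Mc=T(cam)
    for n in ['lid_grip','lid_hinge']:
        for r in pinpoint(n,cam): print(cam,n,w(Mc,r['xyz']).round(1),round(r['confidence'],2))
go([460,-18,300],down(np.radians(90-7.5)));print(o['qpos'])
E
```

```text
t: 6.5
ee_pos: [531.3, 340.8, 91.7]
orientation: [2.355, 2.079, 0.001]
ft_force: [-0.2, -0.0, -0.1]
width: 42.1
grasp_force: 0.0
t: 7.0
ee_pos: [531.4, 340.9, 212.7]
orientation: [2.355, 2.079, 0.004]
ft_force: [-0.5, -0.4, -0.2]
width: 82.6
grasp_force: 0.0
[319.12152323 250.82879716] [318.02030457 178.44670051] [534.75925072 386.03307     58.        ] 129 [530.71013471 352.59150249] ptr deg 82.94190867339171 mark from axis [np.float64(84.0), np.float64(83.8), np.float64(82.5)]
scene lid_grip [460.4 -20.5 112.1] 0.59
scene lid_hinge [698.6 -50.4 108. ] 0.89
side lid_grip [462.6 -15.9 113.5] 0.69
side lid_grip [ 364.7 -198.7    2.4] 0.16
side lid_hinge [700.4 -48.9 113. ] 0.94
shift [-1.822 -0.127 -0.445] turn [-0.004 -0.    -2.988]
[ 5.51468226e-01  4.61380991e-01  1.63742726e+00 -2.51609262e-06
  1.04024216e+00  6.76075731e-01]
```

```bash
python3 -m jog '-0.1 0 -0.3 0 0 -0.25 -1; -0.9 -0.06 -0.44 0 0 -0.5 -1; -0.9 -0.06 -0.44 0 0 -1 -1; -0.9 -0.06 -0.44 0 0 -1 -1; -0.9 -0.06 -0.44 0 0 -1 -1; -0.9 -0.06 -0.44 0 0 -1 -1; -0.9 -0.06 -0.44 0 0 -1 -1'; python3 -c "
from h import *
go([460,-18,300],down(np.radians(82.6)))"
```

```text
t: 8.05
ee_pos: [496.8, 163.5, 299.6]
orientation: [-1.739, -2.616, -0.001]
ft_force: [-0.2, -0.3, 0.2]
width: 87.9
grasp_force: 0.0
shift [-0.766 -0.521 -0.003] turn [ 1.000e-03 -0.000e+00 -1.994e+00]
```

```bash
python3 -m jog '-0.77 -0.52 0 0 0 -1 -1; -0.77 -0.52 0 0 0 -1 -1; -0.77 -0.52 0 0 0 -1 -1; -0.77 -0.52 0 0 0 -1 -1; -0.77 -0.52 0 0 0 -1 -1; -0.77 -0.52 0 0 0 -1 -1' && python3 -m jog '0 0 0.2 0 0 -1 -1; 0 0 0.4 0 0 -1 -1; 0 0 0.4 0 0 -1 -1; 0 0 0.4 0 0 -1 -1; 0 0 0.4 0 0 -1 -1'
python3 - <<'E'
from h import *
o=get_obs(); M=T('wrist',o); im=get_image('wrist'); cv2.imwrite('pics/w5.png',im[...,::-1])
for n in ['lid_grip','lid_hinge']:
    for r in pinpoint(n,'wrist'):
        P=w(M,r['xyz']); print(n,P.round(1),px('wrist',M,P).round(),round(r['confidence'],2))
hsv=cv2.cvtColor(im,cv2.COLOR_RGB2HSV)
go([460,-18,114.5],down(np.radians(82.6)))
E
```

```text
t: 8.65
ee_pos: [461.0, -18.8, 299.2]
orientation: [-1.005, -2.976, -0.001]
ft_force: [0.3, -0.6, -0.4]
width: 87.6
grasp_force: 0.0
t: 9.15
ee_pos: [461.1, -16.8, 218.9]
orientation: [-0.193, -3.134, -0.001]
ft_force: [-0.2, 1.2, 0.0]
width: 87.7
grasp_force: 0.0
lid_grip [455.  -19.3 113.7] [316. 246.] 0.97
lid_grip [ 363.4 -196.9   -1.5] [108. 138.] 0.2
shift [ 0.005 -0.002  0.526] turn [0.    0.    0.007]
```

View pics/w5.png

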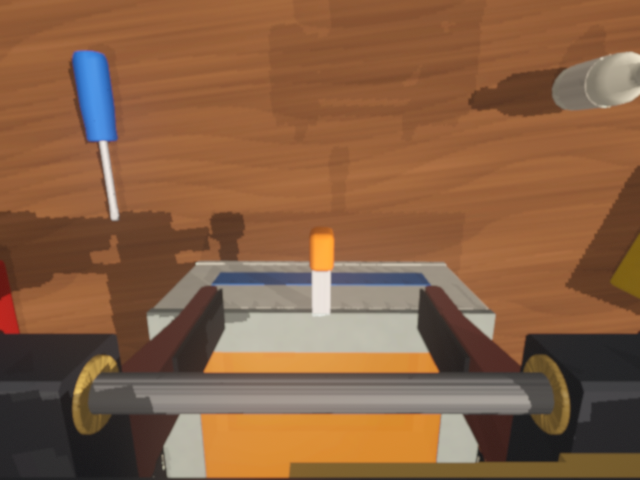

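The orange grip is at (321,250), stem and lid straight below it; centred between the fingers and square to them.

```bash
python3 - <<'E'
from h import *
M=T('wrist'); im=cv2.imread('pics/w5.png'); hsv=cv2.cvtColor(im,cv2.COLOR_BGR2HSV)
m=cv2.inRange(hsv,(5,150,120),(20,255,255)); m[:215]=0;m[290:]=0;m[:,:290]=0;m[:,350:]=0
x,y,ww,h=cv2.boundingRect(cv2.findNonZero(m)); print(x,y,ww,h)
print('rear top',plane('wrist',M,(x+ww/2,y+h),127.5),'front low',plane('wrist',M,(x+ww/2,y),101.5),'front top?',plane('wrist',M,(x+ww/2,y),127.5))
for a in (455,458,461): print(a,px('wrist',M,[a+13,-18,127.5]),px('wrist',M,[a-13,-18,101.5]),px('wrist',M,[a-13,-18,127.5]))
E
```

```text
290 215 60 56
rear top [468.04093106 -18.82430168 127.5       ] front low [436.9576073  -14.90617458 101.5       ] front top? [432.00408374 -14.24200499 127.5       ]
455 [321.27121863 270.78630058] [316.45094623 222.75029436] [316.02892285 231.48010425]
458 [321.85723634 275.18020132] [317.01195583 226.99246948] [316.64919338 236.13082911]
461 [322.43948531 279.54584441] [317.56960004 231.20919654] [317.26536053 240.75078723]
```

```bash
python3 -m jog '0.02 0 0.2 0 0 0 -1; 0.02 0 0.4 0 0 0 -1; 0.02 0 0.53 0 0 0 -1; 0.02 0 0.53 0 0 0 -1; 0.02 0 0.53 0 0 0 1; 0.02 0 0.53 0 0 0 1; 0.02 0 0.53 0 0 0 1; 0.02 0 0.53 0 0 0 1' && python3 -m jog '0 0 0 0 0 0 1; 0 0 0 0 0 0 1; 0 0 0 0 0 0 1; 0 0 0 0 0 0 1; 0 0 0 0 0 0 1; 0 0 0 0 0 0 1; 0 0 0 0 0 0 1; 0 0 0 0 0 0 1'
python3 - <<'E'
from h import *
o=get_obs();A=R.from_rotvec(o['orientation']).as_matrix();print(np.degrees(np.arctan2(A[1,1],A[0,1])),o['ee_pos'],o['moment'])
im=get_image('wrist'); cv2.imwrite('pics/w6.png',im[...,::-1])
E
```

```text
t: 10.1
ee_pos: [457.4, -18.4, 114.8]
orientation: [0.196, 3.133, -0.0]
ft_force: [0.2, 0.2, -0.6]
width: 59.2
grasp_force: 0.0
t: 10.9
ee_pos: [456.8, -16.2, 113.6]
orientation: [0.198, 3.135, 0.005]
ft_force: [2.3, 17.6, 0.8]
width: 15.8
grasp_force: 30.0
82.76341159998042 [456.79873647 -16.20920071 113.62433842] [ 2.73415652 -0.21268096 -0.02159725]
```

View pics/w6.png

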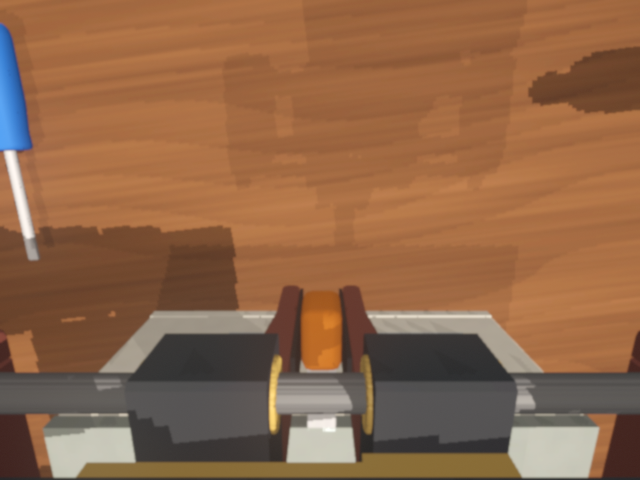

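The grip is pinched squarely at (321,330) by both fingers, at 15.8 mm opening. There is a 17 N side load, so I shift 2 mm in +y while lifting along the arc.

```bash
python3 -m jog '-0.003 0.01 -0.064 0 0 0 1; -0.009 0.01 -0.128 0 0 0 1; -0.018 0.01 -0.191 0 0 0 1; -0.031 0.01 -0.254 0 0 0 1; -0.047 0.01 -0.316 0 0 0 1; -0.066 0.01 -0.378 0 0 0 1; -0.089 0.01 -0.438 0 0 0 1; -0.114 0.01 -0.497 0 0 0 1'; python3 -c "
from h import *
o=get_obs();print(o['ee_pos'],o['ft_force'],o['moment'])"
```

```text
t: 11.75
ee_pos: [479.4, -18.9, 212.9]
orientation: [-0.197, -3.135, -0.001]
ft_force: [4.1, 1.5, -6.5]
width: 15.8
grasp_force: 30.0
[479.37776001 -18.88701092 212.93123029] [ 4.11291997  1.54392684 -6.47163837] [ 0.22774973 -0.27900157 -0.08441191]
```

```bash
python3 -m jog '-0.029 0 -0.057 0 0 0 1; -0.06 0 -0.113 0 0 0 1; -0.094 0 -0.167 0 0 0 1; -0.132 0 -0.22 0 0 0 1; -0.172 0 -0.27 0 0 0 1; -0.214 0 -0.318 0 0 0 1; -0.259 0 -0.364 0 0 0 1; -0.259 0 -0.364 0 0 0 1' && python3 -m jog '0 0 0 0 0 0 1; 0 0 0 0 0 0 1; 0 0 0 0 0 0 1'
python3 - <<'E'
from h import *
o=get_obs(); print(o['ee_pos'],o['ft_force'])
ims=[]
for cam in ['scene','side']:
    im=get_image(cam); Mc=T(cam); 
    for n in ['lid_grip','lid_hinge']:
        for r in pinpoint(n,cam): print(cam,n,w(Mc,r['xyz']).round(1),round(r['confidence'],2))
    c=px(cam,Mc,[650,-40,170]).astype(int); print(c)
    k=im[max(c[1]-110,0):c[1]+110,max(c[0]-100,0):c[0]+100]; ims.append(cv2.resize(k,(400,440),interpolation=cv2.INTER_CUBIC))
cv2.imwrite('pics/lid1.png',np.hstack(ims)[...,::-1])
E
```

```text
t: 12.55
ee_pos: [532.3, -25.7, 287.3]
orientation: [0.196, 3.134, 0.0]
ft_force: [-2.9, 3.3, -1.6]
width: 16.2
grasp_force: 30.0
t: 12.85
ee_pos: [530.9, -25.5, 286.0]
orientation: [0.196, 3.135, 0.0]
ft_force: [-0.3, 4.6, -1.0]
width: 15.7
grasp_force: 30.0
[530.94668641 -25.49485554 286.00447529] [-0.26609644  4.57466239 -0.9643989 ]
scene lid_grip [530.1 -27.8 283.2] 0.56
scene lid_hinge [698.8 -52.9 107.3] 0.64
[301 270]
side lid_grip [529.1 -25.9 285. ] 0.84
side lid_hinge [702.9 -49.2 113.1] 0.71
[367 228]
```

View pics/lid1.png

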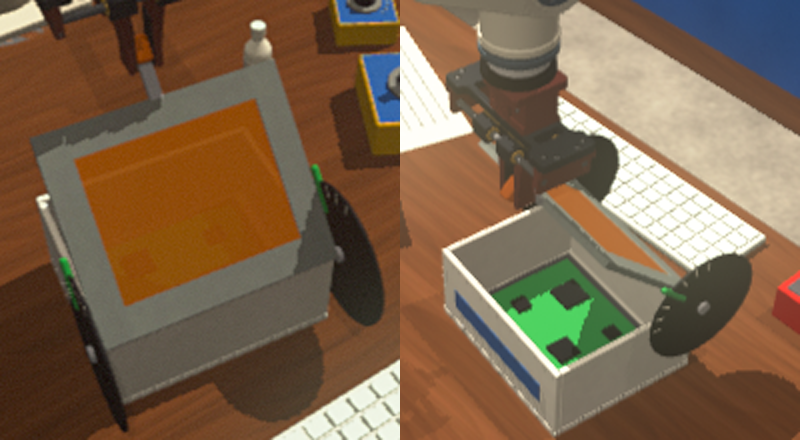

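The lid is open with its edge in line with the green tick on the near disc (side view, about (675,293)). The measured grip travel (74.7 mm, 172.4 mm) gives 45°. Settle briefly, check and hand in.

```bash
python3 -m jog '0 0 0 0 0 0 1; 0 0 0 0 0 0 1; 0 0 0 0 0 0 1; 0 0 0 0 0 0 1; 0 0 0 0 0 0 1; 0 0 0 0 0 0 1; 0 0 0 0 0 0 1; 0 0 0 0 0 0 1'; python3 -c "
from h import *
o=get_obs();print(o['ee_pos'],abs(o['qvel']).max())
if o['grasp_force']>20 and abs(o['ee_pos'][2]-286)<2.5: print(close_job())"
```

```text
t: 13.95
ee_pos: [530.8, -25.5, 285.9]
orientation: [0.196, 3.135, 0.0]
ft_force: [0.1, 4.9, -0.5]
width: 16.0
grasp_force: 30.0
[530.84695335 -25.50869144 285.89881107] 0.001279021110965104
the job is handed in; nothing more can be done
None
```

The job is handed in: with the lid shut I turned the dial to within about 1° of the green mark, then lifted the lid to about 45° and held it still by the grip until handing in at 14 s; nothing touched the meter, bottle or screwdriver that I could see.

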